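Load the detergent cartridge through the dock's spring flap

ROBOT

A 7-joint arm with a two-finger parallel gripper is mounted at the origin on the work surface. World frame = base frame: x ahead of the robot, y to its left, z up, the work surface at z = 0. Lengths are in mm, angles in rad, forces in N, time in s.
With the tool pointing down it reaches from about 400 to 900 mm from the base axis. Payload 5.5 kg.
Tool frame: the origin (TCP) lies on the centre line of the jaws, within the pads' length; the fingertips stand 19 mm ahead of it and the grasp point (between the pads) is the TCP; z points along the fingers, y is the line along which they close (so a half turn about z gives the same grasp; the last joint's range is limited). The gripper opens to 85 mm and grips with 20 to 120 N. Pads are 22 mm wide; open, the fingers measure 114 mm over their backs; the gripper's body (76 mm by 85 mm) begins 54 mm behind the grasp point. The pads swing forward as they close: fully open they stand 13 mm farther back than shut.
Start: joints at [1.576, 0.501, -0.427, 1.55, 0.221, 1.138, -0.21], TCP at [165.753, -628.51, 250.31] pointing down, gripper open.
Joint ranges: [-2.88, 2.88], [-0.31, 2.03], [-1.54, 1.56], [0.2, 2.42], [-1.41, 4.55], [0.19, 2.02], [-2.57, 2.57]. Speed limits (rad/s): [2.57, 2.57, 3.14, 3.14, 3.14, 3.14, 3.14].

INTERFACE

Orientations are given as [roll, pitch, yaw] about the fixed x, y, z axes, in that order (R = Rz(yaw) Ry(pitch) Rx(roll)).
In Python, from workcell import env gives the robot as it stands.
- The arm moves only by the tool servo_tool, never from a script. Its argument "commands" is a list of rows, each an object with "claw": the finger opening in mm, from 0 to 85.4; "translation": the shift along the world's x, y, z in units of 40 mm (1.0 is 40 mm), a list of three; "yaw": the turn about the world's z in units of 5 degrees (1.0 is 5 degrees). A call has 1 to 8 rows; each row shifts and turns the commanded pose from where the row before left it; what a row does not reach is not made up. A row lasts 1/12 s, in which the tool goes at most 41.7 mm and 7.16 degrees, less where a joint would pass 70% of its speed; a pose out of reach is approached as far as the arm can. A call is refused whole if a number of a shift passes 1 or a number of a turn 1, either way. A call with a gripper value outside its range is refused whole. The fingers move at their own pace and stop on an object; the grip force is fixed at half the most. Time passes only in rows, so rows that do not move let the fingers close. It gives the time, the measured TCP pose, the force, the opening and the grip force at its end, in the units of the state.
- env.read_state(): the state, without advancing time (a new reading comes with each control period).
- env.capture(name): name is "side" or "top"; returns the picture (480x640x3 uint8, red, green, blue); there is no depth.
- env.camera_model(name): a dict with "vertical_fov" (degrees; the focal length in pixels is half the picture's height over the tangent of half this angle, whatever the lens; pixels are square), "cx", "cy" (the principal point, pixels), "camera_from_world" (4x4, takes a point from world to camera coordinates). Camera axes: x right, y down, z forward; pixel columns grow to the right and rows downward; lengths in mm; the calibration is good to about 2 mm. A picture is of the moment at which its call begins. camera_model takes no time and is no camera call.
- env.hand_in(): hands the job in; it is judged then, once.
Trained networks look in the newest picture that a camera, given by its name, has taken for a name from the list of things; names that differ only in an ending like _2 or _b are one class to them, and where a whole thing is asked for, a point or a joint stands for the part that bears it (a point fixed in the world has none). Each returns a list of dicts, best first, with "confidence" (0 to 1); they miss things now and then, are a little off and sometimes report something else, mostly with a low value. They report only what shows in the picture. A call takes as long as a camera call. They do not tell look-alikes from the thing itself.
- env.spot_in(camera, label): "box" ([left, top, right, bottom] in pixels, round what is visible of it).
- env.regions_of(camera, label): "mask" (480x640 bool, what is visible of it) and "box" ([left, top, right, bottom] in pixels, round what is visible of it).
- env.pinpoint(camera, label): "uv" ([column, row] in pixels: a listed point, or the origin of a listed thing).
The state is a dict: "time_s": time; "qpos": joint angles; "qvel": joint speeds; "effort": joint torques, N m; "tool_pos": TCP position; "tcp_rot": TCP orientation; "contact_force": force on the tool from outside, world axes, zero at the start; "wrist_torque": the same for the moment, N m; "gripper_width": finger opening in mm; "finger_force": force on a finger pad.
Only numpy, scipy, OpenCV 4.12 (cv2) and the standard library are available. Lean on these libraries where they do the work, as an engineer would, in place of code of your own. Each camera call takes 0.05 s, during which the arm holds its last target. There are 200 camera calls.

TASK

Take the white detergent cartridge by its top fin, feed it endways into the dosing dock so that it pushes through the spring flap gate, and press it home until the steel plunger at the back is pushed well in (more than half of its 12 mm travel) and the flap has shut behind it. How far back the plunger sits differs from dock to dock, so feel for it and push gently: never force the cartridge against the dock with more than 20 N. Then let go and back away, leaving everything else on the bench where it stands.

Things in the scene. Friction and masses are not known exactly. Their poses are not given: they have to be found in the camera images.
- cart_center (a point): detergent cartridge (loose, about 0.3 to 0.5 kg): white block 90 long (own x) x 44 wide (y) x 40 high, both ends fully rounded (22 radius seen from above), and an upright fin on top, 50 long (x, centred) x 14 thick (y), from 40 to 85 above its underside: grasp the fin across its thickness. This point is the centre of the whole, 42.5 above its underside. The two ends are alike; either may go first.
- gate (a point): centre of the dosing dock's lane at its flap gate, at bench level; x points along the lane, inwards (the way to push), z up. The dock is fixed; the bench is the lane's floor. The lane is 49 wide up to the gate, then 57 (8 wider on the +y side, for the flap); walls 45 high.
- mouth (a point): start of the lane's straight walls, on its centre line at bench level, 40 before the gate; axes as the gate's. A flared mouth reaches a further 27 out and 85 across.
- roof (a point): middle of the clear roof over the lane, on the centre line, 50 above the bench. The roof's underside is 46 above the bench, and it runs from 4 to 199 past the gate, with a 22 wide slot along the middle through which the fin passes: the cartridge gets in only by the gate. A grey pump housing, 95 high, stands at the back, 225 to 275 past the gate.
- flap (a joint): spring flap gate, 47 wide x 32 high x 3 thick (4 to 36 above the bench), hinged upright at the lane's +y side, at the gate: 0 rad shut, grows to 1.6 as the cartridge pushes it inwards. Its spring resists the nose with about 1 to 4 N and shuts it once the trailing end is more than 48 past the gate.
- plunger (a joint): steel valve plunger, 18 diameter, above the roof at the back, axis 68 above the bench on the lane's centre line; the leading end of the fin presses it. 0 m untouched, 0.012 fully in (hard stop), engaged beyond 0.007. Takes 5 to 8 N to push; stays where left. It first meets the fin's end 122 to 162 past the gate: this differs each time, is not reported, must be felt.
- detergent: closed round white bottle with red cap, 72 diameter, 210 high; origin under its centre (leave it alone)
- spraycan: black can, 56 diameter, 170 high; origin under its centre (leave it alone)
- jar: amber jar, 60 diameter, 80 high; origin under its centre (leave it alone)
- brush: white scrub brush lying flat on the bench; origin in its middle, at bench level (leave it alone)
- wrench: steel wrench lying flat; origin in its middle, at bench level (leave it alone)
- soapbox: cardboard carton 90 x 60 x 35; origin under its centre (leave it alone)
Not all that is in view belongs to the job. What is shaped like the part that bears cart_center but purple or red is not meant.

How it is judged:
By the outcome, as a careful person would: the job done as asked, in the order asked, and still so for the second after the job is handed in, with the robot touching nothing.
It also fails if it takes over 53 s, if anything falls off the work surface, if the arm or the gripper's body presses on something with over 40 N, if the wrist force passes 120 N, or if a joint passes its speed limit or range.

## Working session

There is one attempt and no reset: what is moved stays moved. The work goes in short steps, Python scripts to look and compute and a tool call to move; the robot and the scene stay as the last step left them, time stands still between calls to the robot, and variables do not carry over. Pictures are saved under pics/ and viewed, at most 10 in all, crops included, and the job is handed in when it is done.

Besides the shell and the picture viewer there is one more tool, called after "Emit:" as a command line: name --argument value ..., lists and objects as JSON in quotes. servo_tool: Moves the arm, as the interface text tells. Its arguments: {"type":"object","properties":{"commands":{"type":"array"}},"required":["commands"]}

```bash
mkdir -p pics
cat > h.py <<'E'
import numpy as np, cv2
from workcell import env
def ray(cam,uv):
    m=env.camera_model(cam); f=240/np.tan(np.radians(m["vertical_fov"])/2)
    T=np.array(m["camera_from_world"]); R=T[:3,:3]; t=T[:3,3]
    d=R.T@np.array([(uv[0]-m["cx"])/f,(uv[1]-m["cy"])/f,1]); return -R.T@t,d
def at(cam,uv,z):
    o,d=ray(cam,uv); return (o+d*(z-o[2])/d[2]).round(1)
def proj(cam,P):
    m=env.camera_model(cam); f=240/np.tan(np.radians(m["vertical_fov"])/2)
    T=np.array(m["camera_from_world"]); p=T[:3,:3]@np.array(P,float)+T[:3,3]
    return np.array([f*p[0]/p[2]+m["cx"],f*p[1]/p[2]+m["cy"]]).round(1)
def save(cam,n):
    im=env.capture(cam); cv2.imwrite(f"pics/{n}.png",cv2.cvtColor(im,cv2.COLOR_RGB2BGR)); return im
E
python3 - <<'E'
from h import *
for c in("top","side"):
    save(c,c+"0"); m=env.camera_model(c); print(c,m["vertical_fov"],m["cx"],m["cy"],ray(c,(320,240)))
    for l,z in(("cart_center",42.5),("gate",0),("mouth",0),("roof",50)):
        for r in env.pinpoint(c,l)[:4]: print(l,np.round(r["uv"],1),round(r["confidence"],2),at(c,r["uv"],z))
s=env.read_state();print(s)
E
```

```text
top 48.81585934750129 322.6762607877119 239.67577405248937 (array([ 340.36571496,  -94.30813696, 1085.66045677]), array([ 0.19392846, -0.01571428, -0.98090305]))
cart_center [386.8 310.6] 0.89 [ 406.3 -242.9   42.5]
cart_center [378.7 247.3] 0.88 [ 532.6 -229.1   42.5]
cart_center [339.4 348.1] 0.84 [ 333.8 -149.6   42.5]
cart_center [441.4 354.6] 0.83 [ 322.2 -347.4   42.5]
gate [263.  219.2] 0.59 [598.6   8.5   0. ]
mouth [282.1 225. ] 0.67 [586.5 -31.9   0. ]
roof [209.1 210.6] 0.82 [603.5 112.2  50. ]
side 55.79959946267202 316.8707459095552 235.24664536129183 (array([ 417.71189439, -820.23440287,  521.01579799]), array([ 0.14751543,  0.83325409, -0.53299572]))
cart_center [196.6 355.5] 0.88 [ 330.6 -350.1   42.5]
cart_center [206.7 271.5] 0.86 [ 334.5 -151.    42.5]
cart_center [251.7 304.2] 0.8 [ 410.2 -249.9   42.5]
cart_center [321.  290.9] 0.73 [ 526.3 -230.7   42.5]
gate [333.3 236.5] 0.92 [593.1   4.9   0. ]
mouth [337.1 248.3] 0.86 [592.4 -42.3   0. ]
roof [333.9 196. ] 0.72 [610.4 100.5  50. ]
roof [330.3 237.1] 0.7 [570.  -75.8  50. ]
{'time_s': 0.5, 'qpos': array([ 1.57617362,  0.50091911, -0.42696956,  1.55041575,  0.22077191,
        1.13828656, -0.21030779]), 'qvel': array([-0.0017378 , -0.00094318, -0.00099609, -0.00023449, -0.00049048,
       -0.00065563, -0.0006692 ]), 'effort': array([ 2.60087945e-03, -5.68842459e+01, -5.80297977e+00, -2.81054646e+01,
        1.27873302e-02,  3.46608460e-03, -2.53835822e-05]), 'tool_pos': array([ 165.75936118, -628.50079314,  250.28839762]), 'tcp_rot': array([-3.14157908e+00, -5.25938923e-05,  2.57808617e-01]), 'contact_force': array([-0.13390105, -0.33265577, -0.14725367]), 'wrist_torque': array([-0.00281109,  0.05594073,  0.00746791]), 'finger_force': 0.0, 'gripper_width': 85.17330551577733}
```

View pics/top0.png

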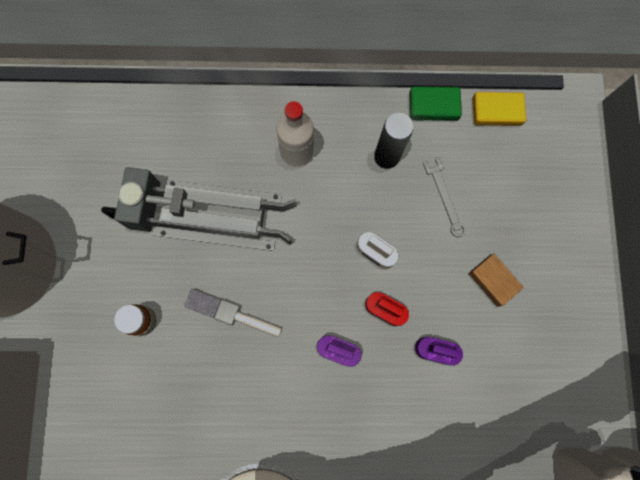

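View pics/side0.png

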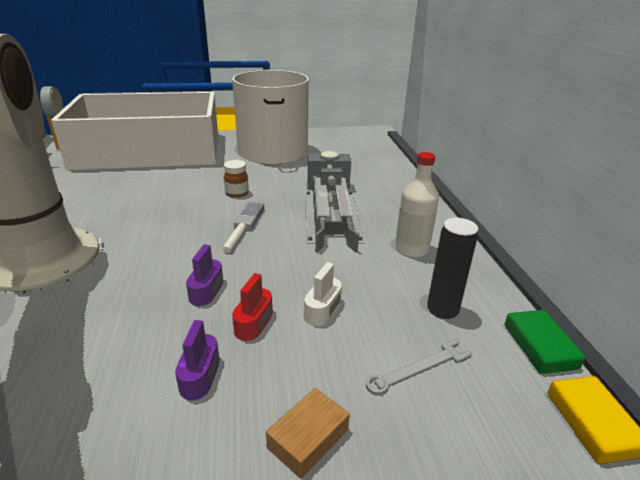

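The top view shows the candidates: white at (378,249), red at (387,309), and purple at (339,349) and (440,351). I choose the white one. The dock runs from its mouth at about (285,220) to the housing at about (135,195). Next I'll check with close crops.

Run:
```python
from h import *
t=cv2.imread("pics/top0.png"); s=cv2.imread("pics/side0.png")
a=cv2.resize(t[160:280,100:310],None,fx=3.8,fy=3.8,interpolation=cv2.INTER_CUBIC)
b=cv2.resize(t[220:280,345:415],None,fx=5,fy=5,interpolation=cv2.INTER_CUBIC)
cv2.imwrite("pics/dock.png",a); 
c=cv2.resize(s[140:260,290:375],None,fx=5,fy=5,interpolation=cv2.INTER_CUBIC)
d=np.zeros((600,800,3),np.uint8); d[:600,:425]=c; d[:300,440:790]=b; d=d; cv2.imwrite("pics/mix.png",d)
r=[x for x in env.regions_of("top","cart_center")]
for x in r:
    m=x["mask"].astype(np.uint8)
    ys,xs=np.nonzero(m)
    print(x["confidence"],x["box"],xs.mean(),ys.mean(),cv2.minAreaRect(np.c_[xs,ys].astype(np.int32)))
```

```text
0.82 [415.9, 338.7, 463.6, 367.9] 438.156783919598 350.3246231155779 ((437.8272399902344, 350.12554931640625), (48.73295974731445, 22.745136260986328), 13.392498016357422)
0.72 [363.7, 293.1, 408.2, 327.2] 386.3264887063655 308.62731006160163 ((386.25946044921875, 308.53302001953125), (46.62171936035156, 23.602245330810547), 29.05460548400879)
0.67 [357.0, 232.7, 396.8, 272.3] 376.8504854368932 250.05339805825244 ((376.6986999511719, 250.15615844726562), (44.9886360168457, 25.780006408691406), 38.1572265625)
0.63 [315.7, 333.0, 359.6, 368.2] 338.13418530351436 349.9339723109691 ((338.4309997558594, 350.1723937988281), (45.86674880981445, 23.397611618041992), 21.801406860351562)
0.36 [271.9, 101.7, 312.2, 170.6] 295.35968169761276 135.3575596816976 ((295.5, 134.0), (64.0, 37.0), 90.0)
```

View pics/dock.png

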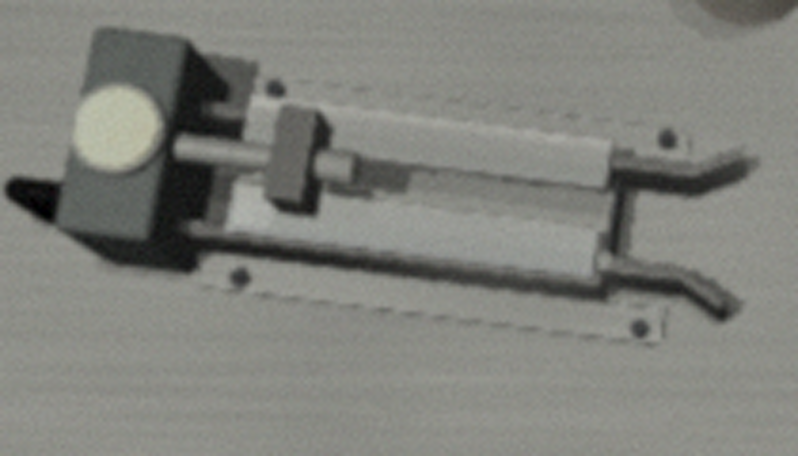

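View pics/mix.png

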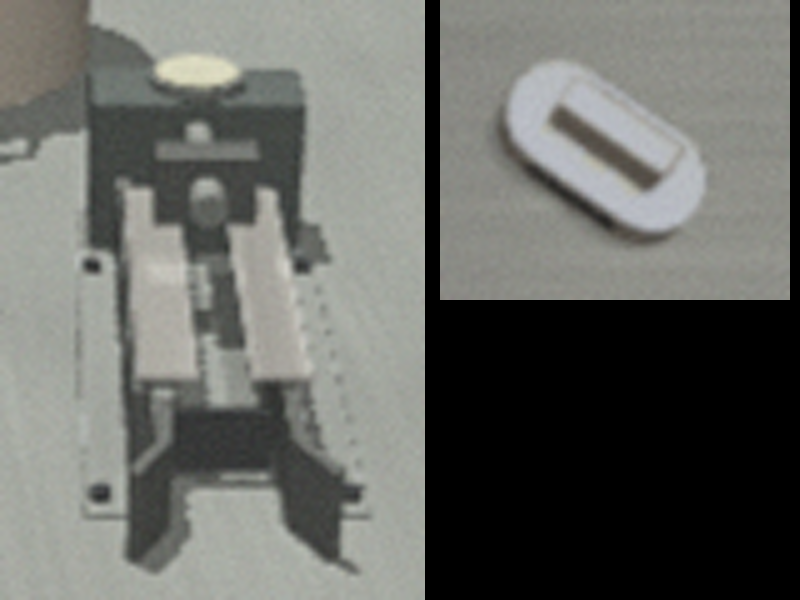

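The crops confirm that the white part has its fin upright, running lower-right in the top view. The dock has its roof slot in the middle, and the plunger tip shows at about (193,204) top and (331,181) side. Next I'll fit the cartridge silhouette and triangulate the dock features.

```bash
cat > fit.py <<'E'
from h import *
from scipy.optimize import minimize
def silh(cam,x,y,yaw,shape=(480,640),S=4):
    a=np.linspace(0,2*np.pi,48); st=np.c_[np.cos(a)*22+np.sign(np.cos(a)+1e-9)*23,np.sin(a)*22]
    fin=np.array([[25,7],[25,-7],[-25,-7],[-25,7]],float)
    c,s=np.cos(yaw),np.sin(yaw); R=np.array([[c,-s],[s,c]]); img=np.zeros((480*S,640*S),np.uint8)
    for b,z0,z1 in((st,0,40),(fin,40,85)):
        p=b@R.T+[x,y]; q=np.array([proj(cam,[*k,z]) for k in p for z in(z0,z1)])
        cv2.fillConvexPoly(img,cv2.convexHull(((q+.5)*S).astype(np.int32)),255)
    return cv2.resize(img,(640,480),interpolation=cv2.INTER_AREA)/255
def masks(near,z=42.5):
    out={}
    for c in("top","side"):
        env.capture(c); best=None
        for r in env.regions_of(c,"cart_center"):
            b=r["box"]; u=np.array([(b[0]+b[2])/2,(b[1]+b[3])/2]); d=np.linalg.norm(u-proj(c,[*near,z]))
            if d<25 and (best is None or d<best[0]): best=(d,r["mask"])
        if best is not None: out[c]=best[1].astype(float)
    return out
def fit(m,x0):
    f=lambda p:sum(np.abs(silh(c,p[0],p[1],p[2]/50)-k).sum()/k.sum() for c,k in m.items())
    r=minimize(f,[x0[0],x0[1],x0[2]*50],method="Nelder-Mead",options=dict(initial_simplex=[[x0[0]+a,x0[1]+b,x0[2]*50+c] for a,b,c in((0,0,0),(6,0,0),(0,6,0),(0,0,8))],maxiter=80))
    return r.x[0],r.x[1],r.x[2]/50,r.fun
E
python3 - <<'E'
from fit import *
m=masks((529,-230)); print(m.keys())
for c,k in m.items(): print(c,fit({c:k},(529,-230,-2.2)))
print(fit(m,(529,-230,-2.2)))
T=lambda u,v,z:at("top",(u/3.8+100,v/3.8+160),z)
S=lambda u,v,z:at("side",(u/5+290,v/5+140),z)
print("plunger tip top",T(355,168,68),"side",S(207,205,68))
print("roof front outer corners",T(612,140,54),T(598,278,54),"inner",T(607,188,54),T(603,228,54))
print("side roof front: ",S(135,380,54),S(198,380,54),S(255,380,54),S(310,380,54))
print("screws top",[T(*p,4) for p in((276,88),(668,139),(240,277),(640,327))])
print("screws side",[S(*p,4) for p in((92,265),(303,265),(100,492),(350,492))])
print("flare tips",T(755,160,45),T(738,306,45))
E
```

```text
dict_keys(['top', 'side'])Traceback (most recent call last):
  File "<stdin>", line 3, in <module>
  File "fit.py", line 22, in fit
    r=minimize(f,[x0[0],x0[1],x0[2]*50],method="Nelder-Mead",options=dict(initial_simplex=[[x0[0]+a,x0[1]+b,x0[2]*50+c] for a,b,c in((0,0,0),(6,0,0),(0,6,0),(0,0,8))],maxiter=80))
    res = _minimize_neldermead(fun, x0, args, callback, bounds=bounds,
                               **options)
    fxcc = func(xcc)
    fx = function(np.copy(x), *(wrapper_args + args))
  File "fit.py", line 21, in <lambda>
    f=lambda p:sum(np.abs(silh(c,p[0],p[1],p[2]/50)-k).sum()/k.sum() for c,k in m.items())
               ~~~^^^^^^^^^^^^^^^^^^^^^^^^^^^^^^^^^^^^^^^^^^^^^^^^^^^^^^^^^^^^^^^^^^^^^^^^
  File "fit.py", line 21, in <genexpr>
    f=lambda p:sum(np.abs(silh(c,p[0],p[1],p[2]/50)-k).sum()/k.sum() for c,k in m.items())
                          ~~~~^^^^^^^^^^^^^^^^^^^^^
  File "fit.py", line 8, in silh
    p=b@R.T+[x,y]; q=np.array([proj(cam,[*k,z]) for k in p for z in(z0,z1)])
                               ~~~~^^^^^^^^^^^^
  File "h.py", line 10, in proj
    m=env.camera_model(cam); f=240/np.tan(np.radians(m["vertical_fov"])/2)
ValueError: time passes only in moves, steps and waits
```

```bash
sed -i 's/m=env.camera_model(cam)/m=cm(cam)/; s/^from workcell import env/from workcell import env\nimport functools\n@functools.cache\ndef cm(c): return env.camera_model(c)/' h.py
python3 - <<'E'
from fit import *
m=masks((529,-230)); print(m.keys())
for c,k in m.items(): print(c,fit({c:k},(529,-230,-2.2)))
print(fit(m,(529,-230,-2.2)))
T=lambda u,v,z:at("top",(u/3.8+100,v/3.8+160),z)
S=lambda u,v,z:at("side",(u/5+290,v/5+140),z)
print("plunger tip top",T(355,168,68),"side",S(207,205,68))
print("roof front outer corners",T(612,140,54),T(598,278,54),"inner",T(607,188,54),T(603,228,54))
print("side roof front: ",S(135,380,54),S(198,380,54),S(255,380,54),S(310,380,54))
print("screws top",[T(*p,4) for p in((276,88),(668,139),(240,277),(640,327))])
print("screws side",[S(*p,4) for p in((92,265),(303,265),(100,492),(350,492))])
print("flare tips",T(755,160,45),T(738,306,45))
E
```

```text
dict_keys(['top', 'side'])
top (np.float64(530.4751958622435), np.float64(-227.60385709676956), np.float64(-2.2268535987417564), np.float64(0.04418746435384585))
side (np.float64(530.1769162103099), np.float64(-228.23199574415764), np.float64(-2.1069703029632065), np.float64(0.07211203042552923))
(np.float64(530.4564590260431), np.float64(-227.18340583842712), np.float64(-2.158250216339376), np.float64(0.14561555635460793))
plunger tip top [611.6 140.1  68. ] side [611.7 143.6  68. ]
roof front outer corners [632.    8.5  54. ] [557.2  13.8  54. ] inner [605.8  10.4  54. ] [584.1  11.9  54. ]
side roof front:  [555.8   4.5  54. ] [582.3   1.3  54. ] [606.3  -1.5  54. ] [629.5  -4.2  54. ]
screws top [array([674.3, 201. ,   4. ]), array([647.1, -17.6,   4. ]), array([566.6, 214.2,   4. ]), array([540.5,  -4.6,   4. ])]
screws side [array([567.3, 214.6,   4. ]), array([675.2, 202.4,   4. ]), array([540.5,  -3. ,   4. ]), array([647.7, -16. ,   4. ])]
flare tips [624.3 -67.3  45. ] [544.6 -59.3  45. ]
```

Emit:
servo_tool --commands '[{"claw":85,"translation":[0.5,0.55,0],"yaw":0.5},{"claw":85,"translation":[0.6,0.66,0],"yaw":0.5},{"claw":85,"translation":[0.6,0.66,0],"yaw":0.6},{"claw":85,"translation":[0.6,0.66,0],"yaw":0.6},{"claw":85,"translation":[0.6,0.66,0],"yaw":0.6},{"claw":85,"translation":[0.6,0.66,0],"yaw":0.6},{"claw":85,"translation":[0.6,0.66,0],"yaw":0.6},{"claw":85,"translation":[0.6,0.66,0],"yaw":0.6}]'

```text
time_s: 1.62
tool_pos: [354.7, -420.4, 250.6]
tcp_rot: [3.141, 0.0, 0.662]
contact_force: [-0.4, -0.2, -0.3]
gripper_width: 85.1
finger_force: 0.0
```

Emit:
servo_tool --commands '[{"claw":85,"translation":[0.6,0.66,0],"yaw":0.5},{"claw":85,"translation":[0.6,0.66,0],"yaw":0.5},{"claw":85,"translation":[0.6,0.66,0],"yaw":0.5},{"claw":85,"translation":[0.6,0.66,0],"yaw":0.5},{"claw":85,"translation":[0.6,0.66,0],"yaw":0.5},{"claw":85,"translation":[0.6,0.66,-0.2],"yaw":0.5},{"claw":85,"translation":[0.5,0.57,-0.5],"yaw":0.4},{"claw":85,"translation":[0.3,0.3,-0.7],"yaw":0.25}]'

```text
time_s: 2.28
tool_pos: [534.3, -224.8, 196.6]
tcp_rot: [3.135, -0.003, 0.984]
contact_force: [1.1, -1.1, 0.5]
gripper_width: 84.5
finger_force: 0.0
```

Emit:
servo_tool --commands '[{"claw":85,"translation":[0,0,0],"yaw":0}]'

```text
time_s: 2.37
tool_pos: [530.0, -222.7, 190.2]
tcp_rot: [-3.136, -0.002, 0.986]
contact_force: [-0.3, -0.3, -0.9]
gripper_width: 85.1
finger_force: 0.0
```

Emit:
servo_tool --commands '[{"claw":85,"translation":[0,0,0],"yaw":0},{"claw":85,"translation":[0,0,-0.5],"yaw":0},{"claw":85,"translation":[0,0,-0.6],"yaw":0},{"claw":85,"translation":[0,0,-0.5],"yaw":0},{"claw":85,"translation":[0,0,0],"yaw":0},{"claw":85,"translation":[0,0,0],"yaw":0}]'

```text
time_s: 2.87
tool_pos: [529.0, -230.0, 130.7]
tcp_rot: [-3.141, 0.001, 0.975]
contact_force: [0.6, 0.2, 1.2]
gripper_width: 85.2
finger_force: 0.0
```

Run:
```python
from h import *
a=save("side","side1"); t=save("top","top1")
p=proj("side",(530,-228,60)); q=proj("top",(530,-228,60)); print(p,q)
f=lambda im,u:cv2.resize(cv2.cvtColor(im,cv2.COLOR_RGB2BGR)[int(u[1])-50:int(u[1])+50,int(u[0])-40:int(u[0])+40],None,fx=5,fy=5,interpolation=cv2.INTER_CUBIC)
cv2.imwrite("pics/g1.png",np.hstack([f(a,p),f(t,q)]))
print(env.read_state()["tool_pos"])
```

```text
[323.2 281.5] [379.3 247. ]
[ 530.65396602 -229.74861954  132.24594245]
```

View pics/g1.png

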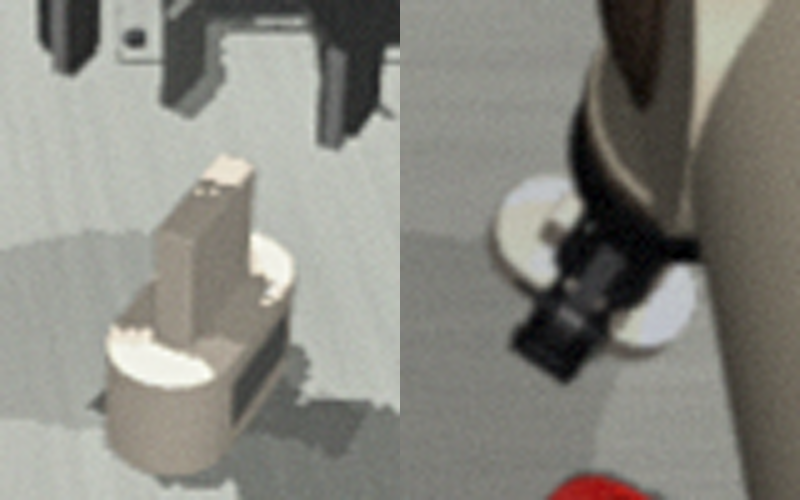

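The side crop shows the fin upright between the two open fingertips, which are still above it. The top crop shows the gripper centred over the white cartridge and aligned with it, so I'll descend and close.

Emit:
servo_tool --commands '[{"claw":85,"translation":[0,0,-0.4],"yaw":0},{"claw":85,"translation":[0,0,-0.5],"yaw":0},{"claw":85,"translation":[0,0,-0.38],"yaw":0},{"claw":85,"translation":[0,0,0],"yaw":0},{"claw":40,"translation":[0,0,0],"yaw":0},{"claw":0,"translation":[0,0,0],"yaw":0},{"claw":0,"translation":[0,0,0],"yaw":0},{"claw":0,"translation":[0,0,0],"yaw":0}]'

```text
time_s: 3.63
tool_pos: [530.7, -229.0, 80.5]
tcp_rot: [3.139, -0.0, 0.978]
contact_force: [0.6, 0.4, 0.3]
gripper_width: 38.3
finger_force: 0.0
```

Emit:
servo_tool --commands '[{"claw":0,"translation":[0,0,0],"yaw":0},{"claw":0,"translation":[0,0,0],"yaw":0},{"claw":0,"translation":[0,0,0],"yaw":0},{"claw":0,"translation":[0,0,0],"yaw":0},{"claw":0,"translation":[0,0,0],"yaw":0},{"claw":0,"translation":[0,0,0],"yaw":0}]'

```text
time_s: 4.13
tool_pos: [530.4, -228.8, 79.9]
tcp_rot: [3.14, -0.0, 0.978]
contact_force: [-1.0, -0.4, 5.4]
gripper_width: 12.8
finger_force: 59.8
```

Emit:
servo_tool --commands '[{"claw":0,"translation":[0,0,0.3],"yaw":0},{"claw":0,"translation":[0,0,0.3],"yaw":0.5},{"claw":0,"translation":[0.2,0.4,0],"yaw":0.8},{"claw":0,"translation":[0.2,0.46,0],"yaw":0.8},{"claw":0,"translation":[0.2,0.46,0],"yaw":0.8},{"claw":0,"translation":[0.2,0.46,0],"yaw":0.8},{"claw":0,"translation":[0.2,0.46,0],"yaw":0.8},{"claw":0,"translation":[0.22,0.46,0],"yaw":0.9}]'

```text
time_s: 4.8
tool_pos: [578.0, -117.8, 102.6]
tcp_rot: [-3.14, -0.001, 1.455]
contact_force: [-0.3, -0.4, -4.0]
gripper_width: 13.1
finger_force: 59.1
```

Emit:
servo_tool --commands '[{"claw":0,"translation":[0,0,-0.2],"yaw":0},{"claw":0,"translation":[0,0,-0.2],"yaw":0},{"claw":0,"translation":[0,0,0],"yaw":0},{"claw":0,"translation":[0,0,0],"yaw":0},{"claw":0,"translation":[0,0,0],"yaw":0}]'

```text
time_s: 5.22
tool_pos: [577.9, -121.4, 86.7]
tcp_rot: [-3.14, 0.0, 1.448]
contact_force: [-0.0, -0.6, -3.9]
gripper_width: 13.3
finger_force: 58.9
```

Run:
```python
from fit import *
s=env.read_state(); P=s["tool_pos"]; print(P,s["tcp_rot"],s["contact_force"],s["gripper_width"])
a=save("side","side2"); t=save("top","top2")
B=lambda im:cv2.cvtColor(im,cv2.COLOR_RGB2BGR)
c=cv2.resize(B(a)[150:310,270:390],None,fx=3.7,fy=3.7,interpolation=cv2.INTER_CUBIC)
b=cv2.resize(B(t)[180:280,250:350],None,fx=3.4,fy=3.4,interpolation=cv2.INTER_CUBIC)
d=np.zeros((592,444+340,3),np.uint8); d[:,:444]=c; d[:340,444:]=b; cv2.imwrite("pics/pre.png",d)
```

```text
[ 577.9291632  -121.41143519   86.6975405 ] [-3.14044814e+00  4.06337391e-04  1.44757140e+00] [-0.0074601  -0.55501909 -3.88624211] 13.271548045290114
```

View pics/pre.png

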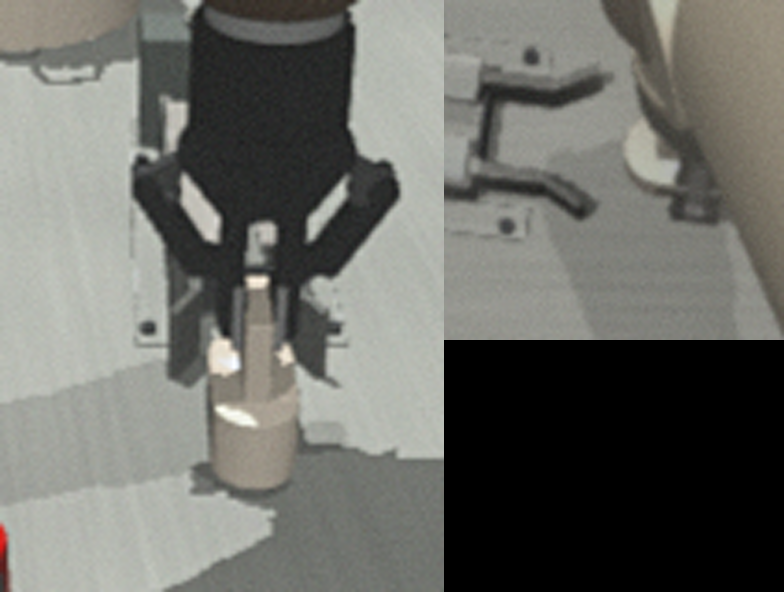

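Run:
```python
from h import *
P=np.array([577.9,-121.4]);d=np.array([.1226,.9925])
S=lambda u,v,z:at("side",(u/3.7+270,v/3.7+150),z)
print("fin end top meas",S(257,280,91.8),"exp",P-25*d)
print("nose-left/right body edge z~27 tangents",S(209,430,27),S(299,430,27), "exp mid",P-30*d)
T=lambda u,v,z:at("top",((u-444)/3.4+250,v/3.4+180),z)
print("flare tips/ inner bends top",T(607,76,45),T(592,208,45),T(553,90,45),T(545,180,45))
print("flare base tips side z0",S(180,384,0),S(334,380,0),"top tips side z45",S(208,285,45))
```

```text
fin end top meas [ 580.8 -103.9   91.8] exp [ 574.835  -146.2125]
nose-left/right body edge z~27 tangents [ 551.8 -140.3   27. ] [ 597.2 -146.    27. ] exp mid [ 574.222 -151.175]
flare tips/ inner bends top [623.7 -65.8  45. ] [543.3 -58.   45. ] [614.8 -33.7  45. ] [559.9 -30.   45. ]
flare base tips side z0 [550.7 -57.9   0. ] [636.9 -64.5   0. ] top tips side z45 [570.2 -28.   45. ]
```

Emit:
servo_tool --commands '[{"claw":0,"translation":[0.045,0,-0.1],"yaw":0},{"claw":0,"translation":[0.0245,0.1985,0],"yaw":0},{"claw":0,"translation":[0.0245,0.1985,0],"yaw":0},{"claw":0,"translation":[0.0245,0.1985,0],"yaw":0},{"claw":0,"translation":[0.0245,0.1985,0],"yaw":0},{"claw":0,"translation":[0,0,0],"yaw":0},{"claw":0,"translation":[0,0,0],"yaw":0},{"claw":0,"translation":[0,0,0],"yaw":0}]'

```text
time_s: 5.98
tool_pos: [584.3, -88.8, 83.1]
tcp_rot: [-3.142, 0.001, 1.449]
contact_force: [-0.5, -0.3, -4.2]
gripper_width: 12.7
finger_force: 59.0
```

Emit:
servo_tool --commands '[{"claw":0,"translation":[0.0123,0.0993,0],"yaw":0},{"claw":0,"translation":[0.0123,0.0993,0],"yaw":0},{"claw":0,"translation":[0.0123,0.0993,0],"yaw":0},{"claw":0,"translation":[0.0123,0.0993,0],"yaw":0},{"claw":0,"translation":[0,0,0],"yaw":0},{"claw":0,"translation":[0,0,0],"yaw":0}]'

```text
time_s: 6.48
tool_pos: [586.3, -72.3, 83.2]
tcp_rot: [3.142, -0.0, 1.45]
contact_force: [0.6, -0.1, -4.4]
gripper_width: 12.6
finger_force: 59.0
```

Emit:
servo_tool --commands '[{"claw":0,"translation":[0.0123,0.0993,0],"yaw":0},{"claw":0,"translation":[0.0123,0.0993,0],"yaw":0},{"claw":0,"translation":[0.0123,0.0993,0],"yaw":0},{"claw":0,"translation":[0.0123,0.0993,0],"yaw":0},{"claw":0,"translation":[0,0,0],"yaw":0},{"claw":0,"translation":[0,0,0],"yaw":0}]'

```text
time_s: 6.98
tool_pos: [588.3, -56.4, 83.2]
tcp_rot: [3.142, -0.0, 1.45]
contact_force: [0.2, -0.5, -3.9]
gripper_width: 12.9
finger_force: 59.0
```

Emit:
servo_tool --commands '[{"claw":0,"translation":[0.0123,0.0993,0],"yaw":0},{"claw":0,"translation":[0.0123,0.0993,0],"yaw":0},{"claw":0,"translation":[0,0,0],"yaw":0},{"claw":0,"translation":[0,0,0],"yaw":0}]'

```text
time_s: 7.32
tool_pos: [589.3, -48.5, 83.2]
tcp_rot: [3.141, -0.0, 1.45]
contact_force: [-0.4, 0.1, -4.3]
gripper_width: 13.2
finger_force: 59.0
```

Emit:
servo_tool --commands '[{"claw":0,"translation":[0.0123,0.0993,0],"yaw":0},{"claw":0,"translation":[0.0123,0.0993,0],"yaw":0},{"claw":0,"translation":[0.0123,0.0993,0],"yaw":0},{"claw":0,"translation":[0.0123,0.0993,0],"yaw":0},{"claw":0,"translation":[0,0,0],"yaw":0}]'

```text
time_s: 7.73
tool_pos: [591.2, -32.2, 83.2]
tcp_rot: [3.142, -0.0, 1.45]
contact_force: [0.5, -1.2, -4.5]
gripper_width: 12.8
finger_force: 58.9
```

Emit:
servo_tool --commands '[{"claw":0,"translation":[0.0123,0.0993,0],"yaw":0},{"claw":0,"translation":[0.0123,0.0993,0],"yaw":0},{"claw":0,"translation":[0.0123,0.0993,0],"yaw":0},{"claw":0,"translation":[0.0123,0.0993,0],"yaw":0},{"claw":0,"translation":[0,0,0],"yaw":0}]'

```text
time_s: 8.15
tool_pos: [594.0, -16.3, 83.5]
tcp_rot: [3.14, -0.001, 1.45]
contact_force: [2.1, -2.2, -4.9]
gripper_width: 12.8
finger_force: 58.8
```

Emit:
servo_tool --commands '[{"claw":0,"translation":[0.009,0.0993,0],"yaw":0},{"claw":0,"translation":[0.009,0.0993,0],"yaw":0},{"claw":0,"translation":[0.009,0.0993,0],"yaw":0},{"claw":0,"translation":[0.009,0.0993,0],"yaw":0},{"claw":0,"translation":[0,0,0],"yaw":0}]'

```text
time_s: 8.57
tool_pos: [595.0, 0.8, 83.5]
tcp_rot: [3.141, -0.002, 1.451]
contact_force: [2.1, -0.2, -3.9]
gripper_width: 13.1
finger_force: 59.0
```

Emit:
servo_tool --commands '[{"claw":0,"translation":[0.0123,0.0993,0],"yaw":0},{"claw":0,"translation":[0.0123,0.0993,0],"yaw":0},{"claw":0,"translation":[0.0123,0.0993,0],"yaw":0},{"claw":0,"translation":[0.0123,0.0993,0],"yaw":0},{"claw":0,"translation":[0,0,0],"yaw":0}]'

```text
time_s: 8.98
tool_pos: [596.3, 16.6, 83.1]
tcp_rot: [-3.141, -0.002, 1.451]
contact_force: [2.6, -0.0, -4.5]
gripper_width: 12.9
finger_force: 59.0
```

Emit:
servo_tool --commands '[{"claw":0,"translation":[0.0184,0.149,0],"yaw":0},{"claw":0,"translation":[0.0184,0.149,0],"yaw":0},{"claw":0,"translation":[0.0184,0.149,0],"yaw":0},{"claw":0,"translation":[0.0184,0.149,0],"yaw":0},{"claw":0,"translation":[0.0184,0.149,0],"yaw":0},{"claw":0,"translation":[0,0,0],"yaw":0}]'

```text
time_s: 9.48
tool_pos: [600.2, 47.0, 83.3]
tcp_rot: [3.141, -0.002, 1.451]
contact_force: [0.4, 1.0, -3.9]
gripper_width: 12.9
finger_force: 59.0
```

Emit:
servo_tool --commands '[{"claw":0,"translation":[0.0184,0.149,0],"yaw":0},{"claw":0,"translation":[0.0184,0.149,0],"yaw":0},{"claw":0,"translation":[0.0184,0.149,0],"yaw":0},{"claw":0,"translation":[0.0184,0.149,0],"yaw":0},{"claw":0,"translation":[0.0184,0.149,0],"yaw":0},{"claw":0,"translation":[0,0,0],"yaw":0}]'

```text
time_s: 9.98
tool_pos: [603.9, 76.6, 83.4]
tcp_rot: [3.141, -0.002, 1.451]
contact_force: [2.7, 0.2, -3.0]
gripper_width: 12.9
finger_force: 59.0
```

Emit:
servo_tool --commands '[{"claw":0,"translation":[0.0123,0.0993,0],"yaw":0},{"claw":0,"translation":[0.0123,0.0993,0],"yaw":0},{"claw":0,"translation":[0.0123,0.0993,0],"yaw":0},{"claw":0,"translation":[0.0123,0.0993,0],"yaw":0},{"claw":0,"translation":[0,0,0],"yaw":0},{"claw":0,"translation":[0,0,0],"yaw":0}]'

```text
time_s: 10.48
tool_pos: [606.2, 91.5, 83.4]
tcp_rot: [3.141, -0.002, 1.45]
contact_force: [2.7, 1.8, -3.9]
gripper_width: 13.0
finger_force: 59.0
```

Emit:
servo_tool --commands '[{"claw":0,"translation":[0.0061,0.0496,0],"yaw":0},{"claw":0,"translation":[0.0061,0.0496,0],"yaw":0},{"claw":0,"translation":[0.0061,0.0496,0],"yaw":0},{"claw":0,"translation":[0.0061,0.0496,0],"yaw":0},{"claw":0,"translation":[0,0,0],"yaw":0}]'

```text
time_s: 10.9
tool_pos: [606.2, 98.3, 82.9]
tcp_rot: [-3.14, 0.0, 1.449]
contact_force: [-0.5, 0.5, -4.6]
gripper_width: 13.1
finger_force: 59.0
```

Emit:
servo_tool --commands '[{"claw":0,"translation":[0.0061,0.0496,0],"yaw":0},{"claw":0,"translation":[0.0061,0.0496,0],"yaw":0},{"claw":0,"translation":[0.0061,0.0496,0],"yaw":0},{"claw":0,"translation":[0,0,0],"yaw":0}]'

```text
time_s: 11.23
tool_pos: [607.5, 104.6, 83.1]
tcp_rot: [-3.141, -0.0, 1.45]
contact_force: [0.9, 0.1, -3.6]
gripper_width: 13.0
finger_force: 59.0
```

Emit:
servo_tool --commands '[{"claw":0,"translation":[0.0061,0.0496,0],"yaw":0},{"claw":0,"translation":[0.0061,0.0496,0],"yaw":0},{"claw":0,"translation":[0,0,0],"yaw":0}]'

```text
time_s: 11.48
tool_pos: [608.1, 108.6, 83.2]
tcp_rot: [3.142, -0.001, 1.449]
contact_force: [-0.1, 0.0, -4.1]
gripper_width: 13.0
finger_force: 59.0
```

Emit:
servo_tool --commands '[{"claw":0,"translation":[0.0061,0.0496,0],"yaw":0},{"claw":0,"translation":[0.0061,0.0496,0],"yaw":0},{"claw":0,"translation":[0,0,0],"yaw":0}]'

```text
time_s: 11.73
tool_pos: [608.6, 112.6, 83.2]
tcp_rot: [3.141, -0.001, 1.449]
contact_force: [0.1, 0.4, -4.5]
gripper_width: 12.9
finger_force: 59.0
```

Emit:
servo_tool --commands '[{"claw":0,"translation":[0.0061,0.0496,0],"yaw":0},{"claw":0,"translation":[0,0,0],"yaw":0}]'

```text
time_s: 11.9
tool_pos: [608.8, 114.3, 83.2]
tcp_rot: [3.141, -0.0, 1.449]
contact_force: [-1.2, -0.0, -3.8]
gripper_width: 12.7
finger_force: 59.0
```

Emit:
servo_tool --commands '[{"claw":0,"translation":[0.0061,0.0496,0],"yaw":0},{"claw":0,"translation":[0,0,0],"yaw":0}]'

```text
time_s: 12.07
tool_pos: [609.0, 114.7, 83.0]
tcp_rot: [-3.141, 0.002, 1.448]
contact_force: [-1.8, -2.8, -1.8]
gripper_width: 13.2
finger_force: 59.2
```

Emit:
servo_tool --commands '[{"claw":0,"translation":[0.0061,0.0496,0],"yaw":0},{"claw":0,"translation":[0,0,0],"yaw":0}]'

```text
time_s: 12.23
tool_pos: [609.2, 116.2, 82.9]
tcp_rot: [-3.141, 0.002, 1.448]
contact_force: [-0.5, -5.1, -3.4]
gripper_width: 12.8
finger_force: 59.2
```

Emit:
servo_tool --commands '[{"claw":0,"translation":[0.0061,0.0496,0],"yaw":0},{"claw":0,"translation":[0,0,0],"yaw":0}]'

```text
time_s: 12.4
tool_pos: [609.4, 118.0, 82.8]
tcp_rot: [-3.141, 0.002, 1.448]
contact_force: [-0.9, -4.8, -3.0]
gripper_width: 13.1
finger_force: 59.1
```

Emit:
servo_tool --commands '[{"claw":0,"translation":[0.0061,0.0496,0],"yaw":0},{"claw":0,"translation":[0,0,0],"yaw":0}]'

```text
time_s: 12.57
tool_pos: [609.6, 119.9, 82.8]
tcp_rot: [-3.141, 0.003, 1.448]
contact_force: [0.2, -4.9, -2.4]
gripper_width: 12.9
finger_force: 59.1
```

Emit:
servo_tool --commands '[{"claw":0,"translation":[0.0061,0.0496,0],"yaw":0},{"claw":0,"translation":[0,0,0],"yaw":0}]'

```text
time_s: 12.73
tool_pos: [609.9, 121.7, 82.7]
tcp_rot: [-3.141, 0.003, 1.448]
contact_force: [-1.3, -6.8, -3.2]
gripper_width: 12.8
finger_force: 59.1
```

Emit:
servo_tool --commands '[{"claw":0,"translation":[0.0061,0.0496,0],"yaw":0},{"claw":0,"translation":[0,0,0],"yaw":0}]'

```text
time_s: 12.9
tool_pos: [610.1, 123.5, 82.7]
tcp_rot: [-3.141, 0.003, 1.448]
contact_force: [-0.2, -6.1, -2.0]
gripper_width: 12.7
finger_force: 59.1
```

Emit:
servo_tool --commands '[{"claw":0,"translation":[0.003,0.025,0],"yaw":0},{"claw":0,"translation":[0,0,0],"yaw":0}]'

```text
time_s: 13.07
tool_pos: [610.2, 124.2, 82.7]
tcp_rot: [-3.141, 0.003, 1.447]
contact_force: [-1.0, -5.9, -2.7]
gripper_width: 12.8
finger_force: 59.2
```

Emit:
servo_tool --commands '[{"claw":0,"translation":[0,0,-0.03],"yaw":0},{"claw":0,"translation":[0,0,-0.03],"yaw":0},{"claw":0,"translation":[0,0,0],"yaw":0},{"claw":0,"translation":[0,0,0],"yaw":0}]'

```text
time_s: 13.4
tool_pos: [610.5, 124.2, 80.4]
tcp_rot: [-3.141, 0.003, 1.447]
contact_force: [-1.0, -6.4, -3.6]
gripper_width: 13.0
finger_force: 59.3
```

Emit:
servo_tool --commands '[{"claw":20,"translation":[0,0,0],"yaw":0},{"claw":35,"translation":[0,0,0],"yaw":0},{"claw":35,"translation":[0,0,0],"yaw":0},{"claw":35,"translation":[0,0,0],"yaw":0},{"claw":35,"translation":[0,0,0],"yaw":0},{"claw":35,"translation":[0,0,0],"yaw":0}]'

```text
time_s: 13.9
tool_pos: [610.5, 127.2, 81.0]
tcp_rot: [3.141, -0.001, 1.449]
contact_force: [-0.2, -0.3, -0.9]
gripper_width: 35.0
finger_force: 0.0
```

Emit:
servo_tool --commands '[{"claw":35,"translation":[0,0,0.2],"yaw":0},{"claw":35,"translation":[0,0,0.4],"yaw":0},{"claw":35,"translation":[0,0,0.5],"yaw":0},{"claw":35,"translation":[0,0,0.6],"yaw":0},{"claw":35,"translation":[0,0,0.6],"yaw":0},{"claw":35,"translation":[0,0,0.6],"yaw":0},{"claw":35,"translation":[0,0,0.5],"yaw":0},{"claw":35,"translation":[0,0,0.3],"yaw":0}]'

```text
time_s: 14.57
tool_pos: [611.5, 127.6, 233.1]
tcp_rot: [3.137, -0.002, 1.449]
contact_force: [0.7, 1.1, 0.3]
gripper_width: 34.9
finger_force: 0.0
```

Emit:
servo_tool --commands '[{"claw":35,"translation":[-0.3,-0.4,0],"yaw":0},{"claw":35,"translation":[-0.5,-0.6,0],"yaw":0},{"claw":35,"translation":[-0.5,-0.6,0],"yaw":0},{"claw":35,"translation":[-0.5,-0.6,0],"yaw":0},{"claw":35,"translation":[-0.5,-0.6,0],"yaw":0},{"claw":35,"translation":[-0.3,-0.4,0],"yaw":0},{"claw":35,"translation":[0,0,0],"yaw":0},{"claw":35,"translation":[0,0,0],"yaw":0}]'

```text
time_s: 15.23
tool_pos: [506.1, -2.6, 229.3]
tcp_rot: [3.141, 0.001, 1.446]
contact_force: [0.9, -0.5, 0.1]
gripper_width: 35.1
finger_force: 0.0
```

Run:
```python
from h import *
a=save("side","side3"); t=save("top","top3")
B=lambda im:cv2.cvtColor(im,cv2.COLOR_RGB2BGR)
c=cv2.resize(B(a)[140:260,290:375],None,fx=4.9,fy=4.9,interpolation=cv2.INTER_CUBIC)
b=cv2.resize(B(t)[160:260,100:310],None,fx=1.8,fy=1.8,interpolation=cv2.INTER_CUBIC)
e=cv2.resize(B(a),None,fx=.58,fy=.58,interpolation=cv2.INTER_AREA)
d=np.zeros((600,800,3),np.uint8); d[:c.shape[0],:c.shape[1]]=c; d[:b.shape[0],420:420+b.shape[1]]=b; d[300:300+e.shape[0],420:420+e.shape[1]]=e; cv2.imwrite("pics/end.png",d)
```

```text
(no output)
```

View pics/end.png

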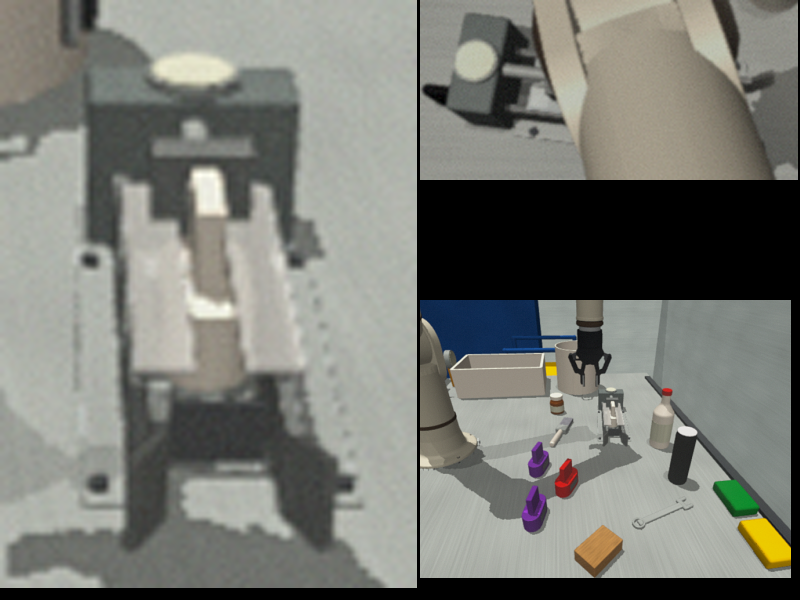

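The view shows the flap shut across the gate (dark panel at crop 225,425), the cartridge under the roof with its fin at the plunger, and the other objects where they were. Measured travel after first contact is about 9.5 mm, with pushing forces of up to about 7 N, so I'm handing in.

```bash
python3 -c "
from workcell import env
print(env.hand_in())"
```

```text
the job is handed in; nothing more can be done
None
```

The white cartridge is in the dock with the flap shut behind it, the plunger pushed in about 9.5 mm (estimated from arm travel after contact) at no more than about 7 N, the gripper backed away, and the job handed in at about 15 s.

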